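# Clear the key machine's bed and index its carriage

## Robot

A 6-joint arm with a two-finger parallel gripper is mounted at the origin on the work surface. World frame = base frame: x ahead of the robot, y to its left, z up, the work surface at z = 0. Lengths are in m, angles in rad, forces in N, time in s.
With the tool pointing down it reaches from about 0.35 to 0.775 m from the base axis. Payload 7.3 kg.
Tool frame: the origin (TCP) lies at the centre of the arm's flange, where the gripper is bolted on; the fingertips stand 178 mm ahead of it and the grasp point (between the pads) lies 159 mm ahead of it (tip_extent is the distance from the TCP to the fingertips, in m); z points along the fingers, y is the line along which they close (so a half turn about z gives the same grasp; the last joint's range is limited). The gripper opens to 92 mm and grips with 3 to 60 N. Pads are 19 mm wide; open, the fingers measure 130 mm over their backs; the gripper's body (75 mm by 190 mm) begins 47 mm behind the grasp point.
Start: joints at [1.027, 0.342, 1.524, -0, 1.275, -0.146], TCP at [0.203, 0.484, 0.405] pointing down, gripper open.
Joint ranges: [-2.53, 2.53], [-0.77, 2.02], [0.04, 2.7], [-1, 4.14], [0.28, 2.66], [-3.11, 3.11]. Speed limits (rad/s): [2.57, 2.57, 3.14, 3.14, 3.14, 3.14].

## Interface

Orientations are given as [roll, pitch, yaw] about the fixed x, y, z axes, in that order (R = Rz(yaw) Ry(pitch) Rx(roll)).
In Python, from cell import * gives the robot as it stands.
- The arm moves only by the tool arm_command, never from a script. Its arguments are lists of equal length, an entry for each row: "xyz": the shift along the world's x, y, z in mm, a list of three; "spin": the turn about the world's z in degrees. In form: {"xyz": [[tx, ty, tz], ...], "spin": [spin, ...]}. A call has 1 to 20 rows; each row shifts and turns the commanded pose from where the row before left it; what a row does not reach is not made up. A row lasts 1/10 s, in which the tool goes at most 50 mm and 8.59 degrees, less where a joint would pass 70% of its speed; a pose out of reach is approached as far as the arm can. A call with a gripper value outside its range is refused whole. "jaw" is the opening, from -1 (shut) to 1 (fully open), set as the call begins (left out, the last holds). The fingers move at their own pace and stop on an object; "squeeze" is the grip in N (left out, the last holds). Time passes only in rows, so rows that do not move let the fingers close. It gives the time, the measured TCP pose, the force, the opening and the grip force at its end, in the units of the state.
- observe(): the state, without advancing time (a new reading comes with each control period).
- read_camera(name): name is "scene" or "top" or "wrist"; returns a dict with "img" (400x640x3 uint8, red, green, blue), "depth" (400x640 float32, m along the optical axis (not along the pixel's ray), 0 where there is no reading), "fx", "fy", "cx", "cy" (pixels), "world_from_camera" (4x4, takes a point from camera to world coordinates). Camera axes: x right, y up, looking along -z (the intrinsics and any distortion apply to the point x, -y, -z); pixel columns grow to the right and rows downward; lengths in m; the calibration is good to about 2 mm. A picture is of the moment at which its call begins.
- hand_in(): hands the job in; it is judged then, once.
The state is a dict: "time": time; "qpos": joint angles; "qvel": joint speeds; "joint_efforts": joint torques, N m; "tool_pos": TCP position; "tool_rot": TCP orientation; "contact_force": force on the tool from outside, world axes, zero at the start; "torque": the same for the moment, N m; "opening": finger opening in m; "grip_force": force on a finger pad.
Only numpy, scipy, OpenCV 4.12 (cv2) and the standard library are available. Lean on these libraries where they do the work, as an engineer would, in place of code of your own. Each camera call takes 0.05 s, during which the arm holds its last target. There are 200 camera calls.

## Task

On the key-cutting machine, pick up the scraper block and with it wipe the three brass offcuts off the bed, over its front edge into the chip tray, without touching them with the fingers; then set the scraper down on the bench. Next pull up the carriage's lock plunger, slide the carriage one hole towards the cutter wheel and push the pin fully home in that next hole. Finish while holding: the fingers stay on the plunger's knob and keep it pressed fully down, because its spring lifts the pin part way as soon as it is let go; leave the tin, padlock and screwdriver alone.

Things in the scene. Friction and masses are not known exactly. Their poses are not given: they have to be found in the camera images.
- machine: key-cutting machine, fixed, blue-grey base 200 (x) x 300 (y) mm; origin on the bench at height 0, -x side faces the robot, +y runs along the slide towards the cutter wheel, z up. Smooth aluminium bed, 60 mm high, x -100 (front edge) to +30, y -140 to +95 mm. Cutter head: y +92 to +160, x -5 to +85, up to 160 mm high. Offcuts start at x -87 to -18, y -6 to +51 mm
- bed_front (a point): point on the bed's front edge (machine x -100, y +22 mm, 60 mm high), middle of the lane to wipe; axes as the machine's. The dark chip tray lies below, along the whole front: inner floor 24 mm high, machine x -184 to -100, y -134 to +154 mm, lip 45 mm high
- next_hole (a point): centre of the mouth of the next hole, 40 mm from the present one towards the cutter (machine x +50, y -30 mm, 66 mm high); axes as the machine's. It is in the steel index bar behind the bed (machine x +30 to +70 mm, top 66 mm high) with square 12 mm holes 40 mm apart at y -110, -70 (present), -30, +10, +50 mm
- knob (a point): grip point on the axis of the lock plunger's black knurled knob, upright on the carriage's rear half: cylinder 26 mm in diameter, 34 mm tall; the point is 22 mm above its underside, 131 mm high at rest. Carriage top 95 mm high, collar under the knob 99 mm; the key clamp in front (up to 125 mm high) ends 65 mm before the axis. Axes as the machine's, z up along the pull
- carriage (a joint): slide of the carriage along the machine's +y, m: 0 in the present hole, 0.040 in the next; about 2 N of friction. The carriage is a dark steel block 124 (x) x 60 (y) mm, centred on the pin in y, its skid 1 mm above the bed; at the start it covers machine y -100 to -40 mm. The pin has 1.5 mm of play each way in a hole
- plunger (a joint): lift of the lock plunger, which rides on the carriage, m: 0 when left alone (held there by a 600 N/m spring, the 9 mm pin only 6 mm deep in its hole); at +0.006 the pin comes clear of the hole, stop at +0.014; -0.006 is fully home (12 mm deep, at its stop), reached only over a hole and only while about 4 N press it down
- scraper: scraper block standing on the bench: black rubber foot 30 (x) x 110 (y) x 14 mm, on it a pale wooden grip 24 (x) x 76 (y) x 40 mm, 54 mm tall in all, about 140 g; origin: centre of its underside, x across (the thin way, the way to grip it), y along, z up
- offcut_1: brass key offcut, 22 long x 12 wide x 5 mm thick with a narrower 8 mm wide nose, 11 g, lying flat loose on the bed beside the carriage, in the path of its slide; origin: centre of its underside, x along its length, z up
- offcut_2: brass key offcut, 22 long x 12 wide x 5 mm thick with a narrower 8 mm wide nose, 11 g, lying flat loose on the bed beside the carriage, in the path of its slide; origin: centre of its underside, x along its length, z up
- offcut_3: brass key offcut, 22 long x 12 wide x 5 mm thick with a narrower 8 mm wide nose, 11 g, lying flat loose on the bed beside the carriage, in the path of its slide; origin: centre of its underside, x along its length, z up
- tin: bystander: round metal tin with a lid, 64 mm in diameter, 60 mm tall; origin: centre of its underside
- padlock: bystander: brass padlock lying flat beyond the machine, body 36 x 48 x 20 mm; origin: centre of its body's underside, x towards the shackle
- screwdriver: bystander: screwdriver 170 mm long lying on the bench to the right; x along it towards the tip
Things that resemble listed ones, but are neither listed nor needed, are in the scene too. Several things look just like the scraper: the one meant starts farthest to the robot's right.

How it is judged:
On the way, in this order (a step that is already met when the one before it is completed fails the run):
1. all three offcuts lie in the chip tray while the scraper is in the fingers (height (world z) of offcut_1 between 0.018 and 0.05 m and height (world z) of offcut_2 between 0.018 and 0.05 m and height (world z) of offcut_3 between 0.018 and 0.05 m and contact force between the fingers and scraper above 0.5 N), for 0.1 s.
2. the scraper stands or lies on the bench, let go (height (world z) of scraper below 0.018 m and contact force between the fingers and scraper below 0.1 N), for 0.2 s.
3. the lock plunger is pulled clear of its hole by the fingers (value of joint plunger above 0.006 m and contact force between the fingers and machine above 0.5 N and value of joint carriage below 0.02 m), for 0.1 s.
At the end, for the whole second after the job is handed in: The carriage is at the next hole (0.040 m, within 3 mm), the fingers are on the machine's plunger and keep it at -0.004 m or lower (pin at least 10 of 12 mm deep), all three offcuts lie in the chip tray, and the scraper is on the bench, let go; it stays so for the last second while the robot holds (all of step 2 and value of joint carriage between 0.037 and 0.043 m and value of joint plunger below -0.004 m and contact force between the fingers and machine above 0.5 N and height (world z) of offcut_1 between 0.018 and 0.05 m and height (world z) of offcut_2 between 0.018 and 0.05 m and height (world z) of offcut_3 between 0.018 and 0.05 m); the arm keeps its last pose, push and grip.
It fails at once if the tin is pushed more than 30 mm (distance of tin from where it was at the start of the episode above 0.03 m).
It fails at once if the padlock is pushed more than 30 mm (distance of padlock from where it was at the start of the episode above 0.03 m).
It fails at once if the screwdriver is pushed more than 30 mm (distance of screwdriver from where it was at the start of the episode above 0.03 m).
It fails at once if the fingers touch an offcut (contact force between the fingers and offcut_1 above 0.3 N or contact force between the fingers and offcut_2 above 0.3 N or contact force between the fingers and offcut_3 above 0.3 N).
It also fails if it takes over 66 s, if anything falls off the work surface, if the arm or the gripper's body presses on something with over 40 N, if the wrist force passes 120 N, or if a joint passes its speed limit or range.

## Working session

There is one attempt and no reset: what is moved stays moved. The work goes in short steps, Python scripts to look and compute and a tool call to move; the robot and the scene stay as the last step left them, time stands still between calls to the robot, and variables do not carry over. Pictures are saved under pics/ and viewed, at most 10 in all, crops included, and the job is handed in when it is done.

Besides the shell and the picture viewer there is one more tool, called after ">>>" by a JSON object that holds its "name" and its "arguments", one argument or row to a line. arm_command: Moves the arm, as the interface text tells. Its arguments: {"type":"object","properties":{"xyz":{"type":"array","items":{"type":"array","items":{"type":"number"}}},"spin":{"type":"array","items":{"type":"number"}},"jaw":{"type":"number"},"squeeze":{"type":"number"}},"required":["xyz","spin"]}

```bash
ls; mkdir -p pics
cat > h.py <<'E'
from cell import *
import numpy as np, cv2
def save(c,n): cv2.imwrite('pics/'+n,c['img'][:,:,::-1])
def ray(c,u,v):
    d=np.array([(u-c['cx'])/c['fx'],-(v-c['cy'])/c['fy'],-1.]); T=np.array(c['world_from_camera'])
    return T[:3,3],T[:3,:3]@d
def onplane(c,u,v,z):
    o,d=ray(c,u,v); return o+d*(z-o[2])/d[2]
def depthpt(c,u,v):
    o,d=ray(c,u,v); return o+d*c['depth'][int(v),int(u)]
def cloud(c):
    v,u=np.mgrid[0:400,0:640]; T=np.array(c['world_from_camera'])
    d=np.stack([(u-c['cx'])/c['fx'],-(v-c['cy'])/c['fy'],-np.ones(u.shape)],-1)
    return T[:3,3]+(d@T[:3,:3].T)*c['depth'][...,None]
E
python3 - <<'E'
from h import *
for n in ['scene','top']:
    c=read_camera(n); save(c,n+'1.png'); np.save(n+'1.npy',c,allow_pickle=True)
    print(n,c['fx'],np.round(c['world_from_camera'],3).tolist(),(c['depth']>0).mean(), [k for k in c])
print(observe())
E
```

```text
pics
scene 382.8596873340852 [[-0.294, -0.644, 0.707, 1.558], [0.956, -0.191, 0.224, 0.319], [-0.009, 0.741, 0.671, 0.977], [0.0, 0.0, 0.0, 1.0]] 0.99515625 ['img', 'depth', 'fx', 'fy', 'cx', 'cy', 'world_from_camera']
top 377.0952252576584 [[-0.016, 0.986, -0.166, 0.445], [-1.0, -0.015, 0.007, 0.029], [0.005, 0.166, 0.986, 1.176], [0.0, 0.0, 0.0, 1.0]] 0.995890625 ['img', 'depth', 'fx', 'fy', 'cx', 'cy', 'world_from_camera']
{'time': 0.1, 'qpos': array([ 1.02700504e+00,  3.42662807e-01,  1.52490622e+00,  8.84300694e-07,
        1.27537088e+00, -1.45984168e-01]), 'qvel': array([-0.00030023, -0.00054087, -0.00172744, -0.0004823 ,  0.00035779,
        0.00127625]), 'joint_efforts': array([ 1.09922385e-03, -4.32006741e+01, -2.44693315e+01,  7.18227820e-02,
        5.24822040e-02, -3.22577570e-06]), 'tool_pos': array([0.20329803, 0.48392108, 0.40411455]), 'tool_rot': array([-3.14025985e+00, -1.96817146e-04,  2.74378514e+00]), 'contact_force': array([-0.58619688,  0.14000024,  0.04171478]), 'torque': array([-0.02713586,  0.00383415, -0.02964996]), 'grip_force': 0.0, 'opening': 0.09178742664190004}
```

View pics/top1.png

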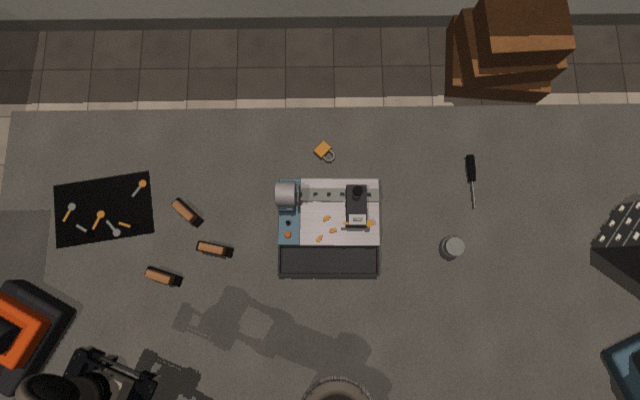

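View pics/scene1.png

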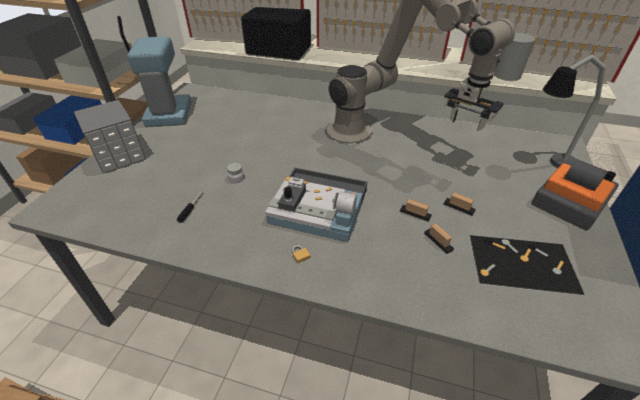

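The top view shows the machine at about (330,225), with its cutter head to the left at (287,195), so machine +y is roughly world +y. The knob is at about (356,190). The offcuts are at (326,218), (319,238) and (333,231).

The scraper candidates in the top view are A (187,211), B (214,250) and C (163,277). B is farthest to the right (smallest world y), so B is the one meant. I'll measure it and confirm in an enlarged crop.

```bash
cat > m.py <<'E'
from h import *
ct=np.load('top1.npy',allow_pickle=True).item(); cs=np.load('scene1.npy',allow_pickle=True).item()
def blobs(c,mask,amin):
    n,l,s,ce=cv2.connectedComponentsWithStats(mask.astype(np.uint8))
    return [(l==i) for i in range(1,n) if s[i,4]>=amin]
for nm,c in (('top',ct),('scene',cs)):
    P=cloud(c); hsv=cv2.cvtColor(c['img'],cv2.COLOR_RGB2HSV)
    ok=(P[...,0]>.2)&(P[...,0]<.9)&(P[...,1]>-.5)&(P[...,1]<.6)
    wood=ok&(hsv[...,0]<20)&(hsv[...,1]>70)&(P[...,2]>.04)&(P[...,2]<.07)
    for b in blobs(c,wood,6):
        ys,xs=np.nonzero(b); r=cv2.minAreaRect(P[b][:,:2].astype(np.float32)*1000)
        print(nm,'orange px',xs.mean().round(1),ys.mean().round(1),'n',b.sum(),'xyz',np.round(np.median(P[b],0)*1000,1),'rect',np.round(r[0],1),np.round(r[1],1),round(r[2],1))
    k=ok&(P[...,2]>.125)&(P[...,1]>-.15)&(P[...,1]<.15)&(hsv[...,2]<70)
    for b in blobs(c,k,8):
        ys,xs=np.nonzero(b); print(nm,'knob?',xs.mean(),ys.mean(),b.sum(),np.round(P[b].min(0)*1000),np.round(P[b].max(0)*1000),np.round(np.median(P[b],0)*1000))
    bed=ok&(abs(P[...,2]-.06)<.003)&(hsv[...,1]<50)&(hsv[...,2]>110)&(P[...,1]<.2)&(P[...,1]>-.2)
    bb=max(blobs(c,bed,50),key=lambda b:b.sum()); r=cv2.minAreaRect(P[bb][:,:2].astype(np.float32)*1000); print(nm,'bed',r,np.median(P[bb][:,2]))
    a=ok&(P[...,2]>.015)&(abs(P[...,1])<.25)&(P[...,0]>.3)
    bb=max(blobs(c,a,50),key=lambda b:b.sum()); Q=P[bb]; Q=Q[Q[:,2]<.07];r=cv2.minAreaRect(Q[:,:2].astype(np.float32)*1000); print(nm,'machine',r, cv2.boxPoints(r).round())
t=ct['img'][165:290,130:390]; s=cs['img'][160:270,250:510]
o=np.vstack([cv2.resize(t,(780,375),interpolation=2),cv2.resize(s[:75+0],(780,225),interpolation=2)])
cv2.imwrite('pics/crop1.png',o[:,:,::-1])
E
python3 m.py
```

```text
top orange px 182.8 210.1 n 219 xyz [606.2 451.5  54.3] rect [607.1 454.2] [75.6 24.6] 47.3
top orange px 326.1 217.8 n 31 xyz [574.5  23.1  65.1] rect [575.4  22.6] [11.5 22.7] 26.1
top orange px 332.6 230.0 n 33 xyz [538.6   3.   65.2] rect [538.7   4.7] [11.9 22.6] 17.4
top orange px 318.9 238.3 n 31 xyz [515.6  44.6  65.7] rect [515.7  44.5] [12.3 20.8] 43.1
top orange px 287.5 236.7 n 6 xyz [520.6 137.5  60. ] rect [521.8 137.4] [ 3.2 14.3] 0.4
top orange px 210.7 247.7 n 215 xyz [492.2 363.5  54.3] rect [493.1 366. ] [76.2 23.9] 77.6
top orange px 157.8 275.9 n 239 xyz [413.6 514.5  54. ] rect [413.2 516.6] [75.5 24.2] 71.3
top knob? 295.2105263157895 191.73684210526315 19 [445.  29. 128.] [ 664.  110. 1176.] [642. 109. 132.]
top knob? 357.2911392405063 189.77215189873417 79 [445. -79. 126.] [ 657.   29. 1176.] [643. -64. 143.]
top knob? 299.6842105263158 191.78947368421052 19 [633.  93. 128.] [658.  99. 135.] [642.  98. 131.]
top knob? 290.2 205.1 10 [445.  29. 125.] [ 606.  135. 1176.] [606. 123. 127.]
top bed ((562.287109375, 15.703048706054688), (298.6032409667969, 128.6763
[... 473 characters left out ...]
[414.9 516. ] [73.4 29.4] 70.7
scene orange px 318.4 197.8 n 18 xyz [573.4  22.3  62.4] rect [570.1  21.1] [22.9 18.1] 17.0
scene orange px 417.3 204.8 n 143 xyz [496.9 366.7  51.2] rect [492.1 365.1] [74.4 28.9] 76.4
scene orange px 440.7 232.4 n 165 xyz [611.5 453.4  51.4] rect [607.7 453.7] [73.3 28.2] 48.6
scene knob? 287.5 190.56 50 [633. -76. 128.] [658. -55. 146.] [650. -64. 139.]
scene bed ((560.3087158203125, 43.859920501708984), (142.59957885742188, 171.9158172607422), 4.366195201873779) 0.05906355717925926
scene machine ((549.5189819335938, 13.850418090820312), (302.82281494140625, 298.87640380859375), 89.00845336914062) [[ 397. -135.]
 [ 696. -140.]
 [ 702.  163.]
 [ 403.  168.]]
```

View pics/crop1.png

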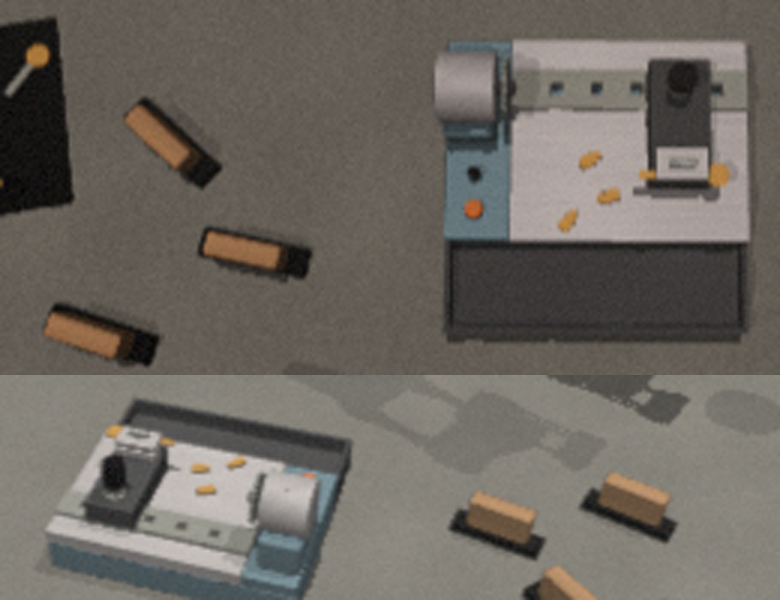

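The crop confirms candidate B, at (255,250) in the crop and (211,248) in the top view. It stands at world (493,366), 54 mm tall, with its long axis at about 77.6°. Its y of 366 mm is the smallest of the three (the others are 454 and 516). Moving above it.

>>> {"name": "arm_command", "arguments": {
  "xyz": [
    [29,-12,0],
    [29,-12,0],
    [29,-12,0],
    [29,-12,0],
    [29,-12,0],
    [29,-12,0],
    [29,-12,-20],
    [29,-12,-20],
    [29,-12,-20],
    [29,-10,-20],
    [0,0,0],
    [0,0,0],
    [0,0,0]
  ],
  "spin": [-8,-8,-8,-8,-8,-8,-8,-8,-8,-8,0,0,0],
  "jaw": 1,
  "squeeze": 40
}}

```text
time: 1.4
tool_pos: [0.4927, 0.3665, 0.3253]
tool_rot: [3.141, -0.001, 1.35]
contact_force: [-0.6, 0.0, -0.9]
opening: 0.0921
grip_force: 0.0
```

>>> {"name": "arm_command", "arguments": {
  "xyz": [
    [0,0,-30],
    [0,0,-30],
    [0,0,-30],
    [0,0,-20],
    [0,0,-10],
    [0,0,-6],
    [0,0,0],
    [0,0,0],
    [0,0,0]
  ],
  "spin": [0,0,0,0,0,0,0,0,0]
}}

```text
time: 2.3
tool_pos: [0.4936, 0.3662, 0.2]
tool_rot: [3.14, -0.001, 1.348]
contact_force: [0.1, -0.0, -0.7]
opening: 0.0918
grip_force: 0.0
```

>>> {"name": "arm_command", "arguments": {
  "xyz": [
    [0,0,0],
    [0,0,0],
    [0,0,0],
    [0,0,0],
    [0,0,0],
    [0,0,0],
    [0,0,0],
    [0,0,0],
    [0,0,0],
    [0,0,0]
  ],
  "spin": [0,0,0,0,0,0,0,0,0,0],
  "jaw": -1
}}

```text
time: 3.3
tool_pos: [0.4932, 0.366, 0.1987]
tool_rot: [-3.141, 0.0, 1.348]
contact_force: [-1.7, -0.4, -1.3]
opening: 0.0239
grip_force: 40.0
```

Run:
```python
from h import *
c=np.load('top1.npy',allow_pickle=True).item(); s=np.load('scene1.npy',allow_pickle=True).item()
P=cloud(c).reshape(-1,3)*1000; I=c['img'].reshape(-1,3)
m=(abs(P[:,1]-28)<15)&(P[:,0]>480)&(P[:,0]<720)&(P[:,2]>10)
for p,i in sorted(zip(P[m].tolist(),I[m].tolist()),key=lambda t:t[0][0])[::6]: print(np.round(p,0),i,end=';')
print()
for c in (c,s):
    P=cloud(c)*1000; m=(abs(P[...,0]-645)<22)&(abs(P[...,1]+66)<22)&(P[...,2]>138)&(P[...,2]<150)
    print('knob top',m.sum(),P[m].mean(0).round(1),P[m].min(0).round(),P[m].max(0).round(), np.median(P[m][:,2]))
    m=(P[...,0]>560)&(P[...,0]<690)&(P[...,1]>80)&(P[...,1]<175)&(P[...,2]>75)&(P[...,2]<300); print('head',P[m].min(0),P[m].max(0))
    m=(abs(P[...,2]-95)<3)&(abs(P[...,1]+66)<50)&(P[...,0]>560)&(P[...,0]<690);print('carr',cv2.minAreaRect(P[m][:,:2].astype(np.float32)))
```

```text
[482.  15.  24.] [59, 53, 56];[482.  30.  23.] [58, 55, 54];[485.  27.  28.] [61, 59, 57];[485.  36.  26.] [55, 52, 50];[488.  24.  24.] [49, 46, 44];[491.  18.  28.] [30, 28, 28];[491.  36.  26.] [36, 36, 35];[494.  18.  22.] [40, 38, 37];[494.  30.  21.] [39, 35, 36];[497.  27.  26.] [99, 95, 92];[498.  21.  62.] [160, 150, 147];[498.  33.  61.] [164, 151, 148];[501.  21.  60.] [178, 167, 163];[501.  42.  61.] [177, 169, 166];[504.  27.  62.] [174, 165, 164];[507.  15.  65.] [177, 166, 164];[507.  30.  60.] [178, 168, 164];[510.  27.  61.] [179, 170, 165];[510.  36.  60.] [174, 166, 162];[513.  24.  62.] [179, 171, 166];[515.  18.  66.] [180, 168, 166];[516.  33.  62.] [179, 170, 167];[518.  21.  64.] [181, 169, 165];[519.  36.  61.] [159, 145, 133];[522.  39.  65.] [172, 125, 66];[524.  15.  63.] [176, 165, 162];[525.  18.  58.] [177, 166, 161];[527.  21.  62.] [175, 166, 163];[528.  36.  59.] [166, 155, 148];[530.  33.  63.] [180, 167, 164];[533.  15.  63.] [160, 136, 113];[534.  33.  61.] [178, 166, 163];[536.  27.  64.] [182, 170, 167];[537.  38.  59.] [179, 169, 165];[539.  32
[... 2740 characters left out ...]
8, 158, 154];[691.  27.  58.] [173, 160, 159];[694.  27.  59.] [167, 158, 153];[697.  39.  62.] [136, 127, 121];[697.  21.  59.] [135, 129, 125];
knob top 66 [644.9 -66.1 143.6] [634. -79. 138.] [657. -53. 147.] 143.7098001235373
head [560.10396673  92.63532753  76.45907877] [683.79412867 164.63114461 163.22471125]
carr ((617.0676879882812, -64.86994934082031), (58.87714385986328, 106.97107696533203), 88.55570983886719)
knob top 30 [645.7 -67.  141.6] [633. -77. 138.] [658. -55. 146.] 141.18502245632266
head [596.86804945  89.42337102  75.78541192] [686.2315001  163.54131851 160.34331652]
carr ((617.296630859375, -66.78755187988281), (60.0127067565918, 107.42327880859375), 89.15398406982422)
```

>>> {"name": "arm_command", "arguments": {
  "xyz": [
    [0,0,25],
    [0,0,40],
    [0,0,45],
    [0,0,45],
    [0,-38,0],
    [0,-38,0],
    [0,-38,0],
    [0,-38,0],
    [0,-38,0],
    [0,-38,0],
    [0,-38,0],
    [0,-38,0],
    [0,-34,0],
    [0,0,0],
    [0,0,0]
  ],
  "spin": [0,0,0,0,6,6,0,0,0,0,0,0,0,0,0]
}}

```text
time: 4.8
tool_pos: [0.4933, 0.0275, 0.3537]
tool_rot: [-3.141, -0.0, 1.555]
contact_force: [-0.0, 0.7, -1.7]
opening: 0.0237
grip_force: 40.0
```

>>> {"name": "arm_command", "arguments": {
  "xyz": [
    [28,0,0],
    [28,0,0],
    [28,0,0],
    [28,0,0],
    [0,0,-10],
    [0,0,-25],
    [0,0,-25],
    [0,0,-15],
    [0,0,-10],
    [0,0,-6],
    [0,0,0],
    [0,0,0],
    [0,0,0]
  ],
  "spin": [0,0,0,0,0,0,0,0,0,0,0,0,0]
}}

```text
time: 6.1
tool_pos: [0.6056, 0.0281, 0.2637]
tool_rot: [3.14, 0.0, 1.557]
contact_force: [0.4, -0.4, -0.8]
opening: 0.024
grip_force: 40.0
```

Run:
```python
from h import *
c=read_camera('scene'); cv2.imwrite('pics/s2.png',cv2.resize(c['img'][130:250,240:400],(800,600),interpolation=2)[:,:,::-1])
o=observe(); print(o['tool_pos'],o['contact_force'])
```

```text
[0.60554962 0.02801743 0.2636176 ] [ 0.73501703 -0.3618294  -0.53933498]
```

View pics/s2.png

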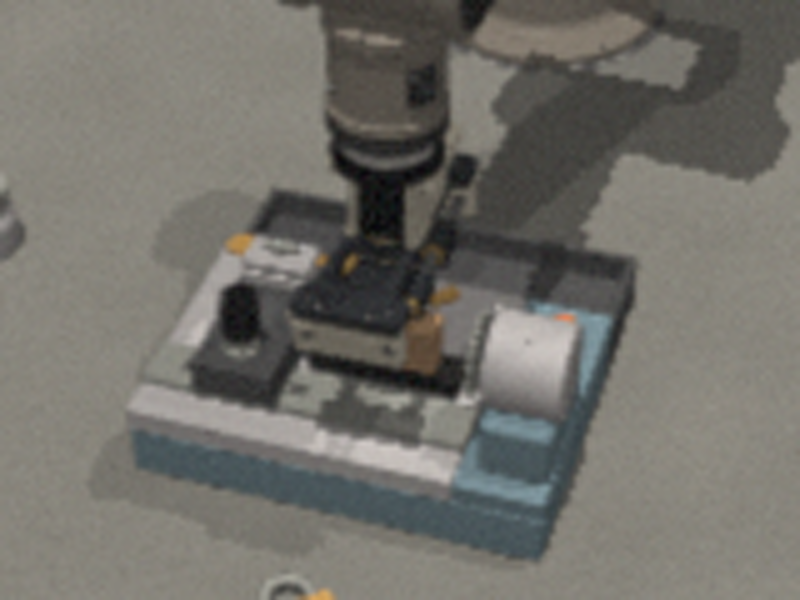

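The held scraper (380,370 in the crop) is behind the offcuts, clear of the index bar, the carriage and the cutter head. I'll lower it to light contact.

>>> {"name": "arm_command", "arguments": {
  "xyz": [
    [0,0,-2],
    [0,0,-1],
    [0,0,-1],
    [0,0,0],
    [0,0,0]
  ],
  "spin": [0,0,0,0,0]
}}

```text
time: 6.65
tool_pos: [0.6054, 0.028, 0.2587]
tool_rot: [-3.142, 0.0, 1.557]
contact_force: [-0.5, 0.4, -1.5]
opening: 0.0236
grip_force: 40.0
```

>>> {"name": "arm_command", "arguments": {
  "xyz": [
    [0,0,-1],
    [0,0,0],
    [0,0,0]
  ],
  "spin": [0,0,0]
}}

```text
time: 6.95
tool_pos: [0.6053, 0.028, 0.2586]
tool_rot: [3.141, 0.0, 1.557]
contact_force: [-2.4, 0.2, 4.0]
opening: 0.0239
grip_force: 40.0
```

>>> {"name": "arm_command", "arguments": {
  "xyz": [
    [-2,0,0],
    [-4,0,0],
    [-5,0,0],
    [-5,0,0],
    [-5,0,0],
    [-5,0,0],
    [-5,0,0],
    [-5,0,0],
    [-5,0,0],
    [-5,0,0],
    [-5,0,0],
    [-5,0,0],
    [-5,0,0],
    [-5,0,0],
    [-5,0,0],
    [-5,0,0],
    [-5,0,0],
    [-5,0,0],
    [-4,0,0],
    [-3,0,0]
  ],
  "spin": [0,0,0,0,0,0,0,0,0,0,0,0,0,0,0,0,0,0,0,0]
}}

```text
time: 8.95
tool_pos: [0.5127, 0.0279, 0.2587]
tool_rot: [3.138, 0.0, 1.557]
contact_force: [4.1, 0.6, 6.1]
opening: 0.0238
grip_force: 40.0
```

>>> {"name": "arm_command", "arguments": {
  "xyz": [
    [-3,0,0],
    [-3,0,0],
    [-3,0,0],
    [-3,0,0],
    [-3,0,0],
    [0,0,0],
    [0,0,0],
    [0,0,0]
  ],
  "spin": [0,0,0,0,0,0,0,0]
}}

```text
time: 9.75
tool_pos: [0.4976, 0.0279, 0.2586]
tool_rot: [3.139, 0.0, 1.557]
contact_force: [3.2, -0.4, 8.5]
opening: 0.0237
grip_force: 40.0
```

Run:
```python
from h import *
a=read_camera('scene');b=read_camera('top')
f=lambda c,y,x:cv2.resize(c['img'][y:y+75,x:x+200],(800,300),interpolation=2)
cv2.imwrite('pics/w3.png',np.vstack([f(a,155,230),f(b,215,240)])[:,:,::-1])
for c in (a,b):
    P=cloud(c)*1000; h=cv2.cvtColor(c['img'],cv2.COLOR_RGB2HSV)
    m=(h[...,0]<25)&(h[...,1]>90)&(h[...,2]>60)&(P[...,0]>395)&(P[...,0]<640)&(abs(P[...,1]-10)<150)
    n,l,s,ce=cv2.connectedComponentsWithStats(m.astype(np.uint8))
    for i in range(1,n):
        if s[i,4]>3: print(ce[i].round(),s[i,4],np.median(P[l==i],0).round())
```

```text
[319. 165.] 8 [529.   9. 174.]
[333. 180.] 60 [509.  57. 104.]
[288. 178.] 16 [ 552. -102.  107.]
[305. 182.] 8 [553. -39. 108.]
[352. 193.] 4 [521. 135.  69.]
[369. 223.] 48 [553. -98. 110.]
[287. 234.] 28 [527. 138.  72.]
```

View pics/w3.png

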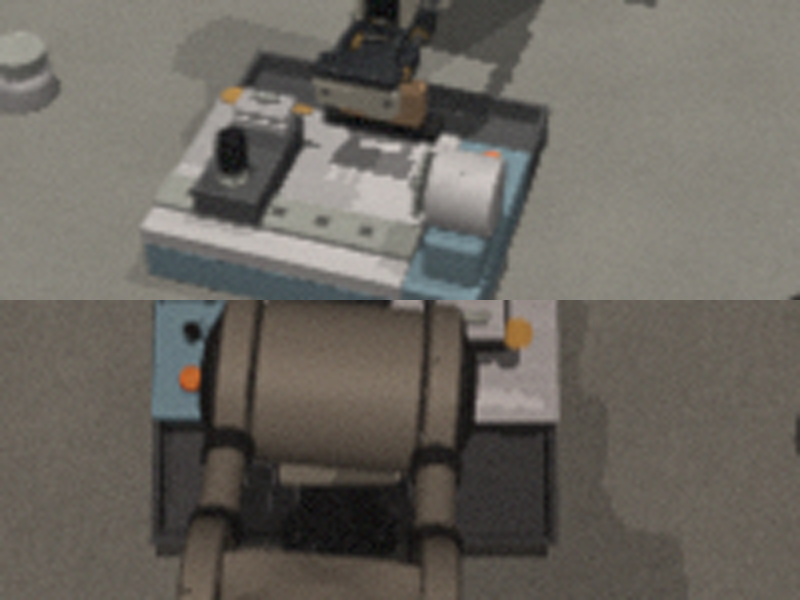

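The bed behind the scraper is clean, but the arm hides the tray. I'll lift the scraper aside, still held, and look in the tray.

>>> {"name": "arm_command", "arguments": {
  "xyz": [
    [0,0,20],
    [0,0,40],
    [0,0,40],
    [0,30,0],
    [0,40,0],
    [0,40,0],
    [0,40,0],
    [0,40,0],
    [0,40,0],
    [0,30,0],
    [0,0,0],
    [0,0,0]
  ],
  "spin": [0,0,0,0,0,0,0,0,0,0,0,0]
}}

```text
time: 11.05
tool_pos: [0.4965, 0.2882, 0.3566]
tool_rot: [-3.139, 0.002, 1.559]
contact_force: [0.5, -0.1, -1.1]
opening: 0.0238
grip_force: 40.0
```

Run:
```python
from h import *
a=read_camera('scene');b=read_camera('top')
f=lambda c,y,x:cv2.resize(c['img'][y:y+75,x:x+200],(800,300),interpolation=2)
cv2.imwrite('pics/w4.png',np.vstack([f(a,155,230),f(b,215,240)])[:,:,::-1])
for c in (a,b):
    P=cloud(c)*1000; h=cv2.cvtColor(c['img'],cv2.COLOR_RGB2HSV)
    m=(h[...,0]<25)&(h[...,1]>90)&(h[...,2]>60)&(P[...,0]>395)&(P[...,0]<640)&(abs(P[...,1]-10)<150)
    n,l,s,ce=cv2.connectedComponentsWithStats(m.astype(np.uint8))
    for i in range(1,n):
        if s[i,4]>3: print(ce[i].round(),s[i,4],np.median(P[l==i],0).round())
print(observe()['tool_pos'])
```

```text
[288. 178.] 16 [ 551. -101.  108.]
[305. 182.] 8 [555. -37. 111.]
[352. 193.] 4 [521. 135.  69.]
[369. 223.] 48 [553. -98. 110.]
[346. 223.] 19 [556. -33. 110.]
[287. 234.] 30 [528. 137.  74.]
[321. 252.] 70 [476.  40.  29.]
[336. 251.] 37 [478.  -6.  29.]
[0.49707319 0.28710859 0.35714028]
```

View pics/w4.png

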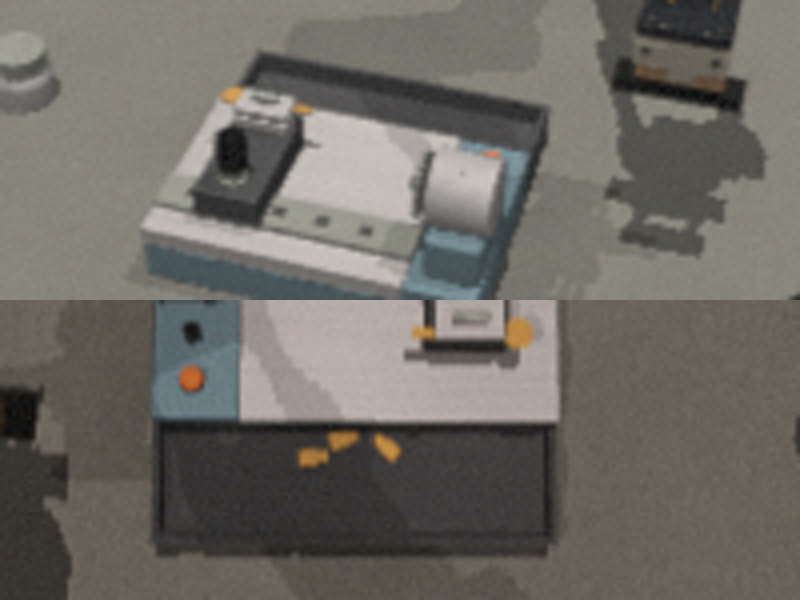

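All three offcuts lie in the tray at crop (312,457), (343,440) and (387,447), about 29 mm at their tops. The bench below the scraper is free, so I'll set it down here.

>>> {"name": "arm_command", "arguments": {
  "xyz": [
    [0,0,-30],
    [0,0,-40],
    [0,0,-40],
    [0,0,-25],
    [0,0,-12],
    [0,0,-6],
    [0,0,-3],
    [0,0,-1],
    [0,0,-1],
    [0,0,0],
    [0,0,0]
  ],
  "spin": [0,0,0,0,0,0,0,0,0,0,0]
}}

```text
time: 12.25
tool_pos: [0.4974, 0.2881, 0.2003]
tool_rot: [3.141, -0.0, 1.557]
contact_force: [0.1, 0.4, -1.6]
opening: 0.0238
grip_force: 40.0
```

>>> {"name": "arm_command", "arguments": {
  "xyz": [
    [0,0,-1],
    [0,0,-0.5],
    [0,0,0],
    [0,0,0]
  ],
  "spin": [0,0,0,0]
}}

```text
time: 12.65
tool_pos: [0.4974, 0.2881, 0.1986]
tool_rot: [3.141, -0.0, 1.557]
contact_force: [-0.5, 0.4, 4.5]
opening: 0.0237
grip_force: 40.0
```

>>> {"name": "arm_command", "arguments": {
  "xyz": [
    [0,0,0],
    [0,0,0],
    [0,0,0],
    [0,0,0],
    [0,0,0],
    [0,0,0],
    [0,0,0],
    [0,0,20],
    [0,0,40],
    [0,0,50],
    [0,0,50],
    [0,0,20]
  ],
  "spin": [0,0,0,0,0,0,0,0,0,0,0,0],
  "jaw": 1
}}

```text
time: 13.85
tool_pos: [0.4977, 0.2882, 0.3837]
tool_rot: [3.134, -0.003, 1.557]
contact_force: [0.4, -0.9, 0.5]
opening: 0.0922
grip_force: 0.0
```

>>> {"name": "arm_command", "arguments": {
  "xyz": [
    [0,-40,0],
    [0,-40,0],
    [0,-40,0],
    [14,-40,0],
    [20,-40,0],
    [20,-40,0],
    [20,-40,0],
    [24,-40,0],
    [25,-35,0],
    [25,0,0],
    [0,0,0],
    [0,0,0],
    [0,0,0]
  ],
  "spin": [-8,-8,-8,-8,-8,-8,-8,-8,-8,-8,-8,-2,0]
}}

```text
time: 15.15
tool_pos: [0.6454, -0.0671, 0.3779]
tool_rot: [-3.142, 0.001, -0.014]
contact_force: [0.2, -0.7, -0.2]
opening: 0.0919
grip_force: 0.0
```

Run:
```python
from h import *
w=read_camera('wrist'); a=read_camera('scene')
cv2.imwrite('pics/k5.png',np.vstack([w['img'],cv2.resize(a['img'][140:240,230:550],(640,200))])[:,:,::-1])
P=cloud(w)*1000
m=(abs(P[...,0]-645)<22)&(abs(P[...,1]+66)<22)&(P[...,2]>136)&(P[...,2]<150)
print(m.sum(),P[m].mean(0),P[m].min(0),P[m].max(0)); ys,xs=np.nonzero(m); 
if len(xs): print(xs.mean(),ys.mean())
P=cloud(a)*1000; h=cv2.cvtColor(a['img'],cv2.COLOR_RGB2HSV)
m=(h[...,0]<20)&(h[...,1]>70)&(P[...,1]>200)&(P[...,1]<340)&(P[...,0]>400)&(P[...,0]<560); print('scraper',P[m].mean(0),P[m].max(0))
print(observe()['tool_pos'],observe()['tool_rot'])
```

```text
990 [643.88188516 -67.22477871 142.52659972] [630.22932545 -80.41666193 136.20819223] [656.33147804 -54.0431156  145.10965554]
318.43838383838386 218.85252525252525
scraper [505.37402274 286.92982286  39.10283852] [517.10625403 330.33153931  57.3069033 ]
[ 0.64528176 -0.06695215  0.37815751] [ 3.14152958e+00  2.53896378e-04 -1.25464724e-02]
```

View pics/k5.png

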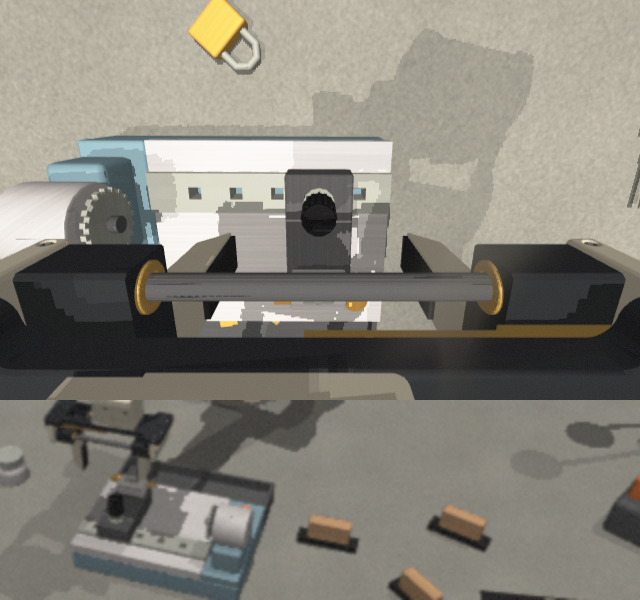

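The wrist view shows the knob (318,216) centred between the open fingers. It is at world (644.5,-67), top 143 mm. The scraper stands upright on the bench at (330,530). I'll descend and grip.

>>> {"name": "arm_command", "arguments": {
  "xyz": [
    [0,0,-25],
    [0,0,-30],
    [0,0,-20],
    [0,0,-8],
    [0,0,-5],
    [0,0,0],
    [0,0,0],
    [0,0,0]
  ],
  "spin": [0,0,0,0,0,0,0,0]
}}

```text
time: 16.05
tool_pos: [0.6456, -0.067, 0.2915]
tool_rot: [3.141, -0.002, -0.014]
contact_force: [0.3, -1.3, 0.2]
opening: 0.092
grip_force: 0.0
```

>>> {"name": "arm_command", "arguments": {
  "xyz": [
    [0,0,0],
    [0,0,0],
    [0,0,0],
    [0,0,0],
    [0,0,0],
    [0,0,0],
    [0,0,0],
    [0,0,0]
  ],
  "spin": [0,0,0,0,0,0,0,0],
  "jaw": -1,
  "squeeze": 40
}}

```text
time: 16.85
tool_pos: [0.6454, -0.067, 0.2902]
tool_rot: [3.141, 0.0, -0.014]
contact_force: [-0.7, 0.4, 0.5]
opening: 0.0321
grip_force: 0.0
```

>>> {"name": "arm_command", "arguments": {
  "xyz": [
    [0,0,0],
    [0,0,0],
    [0,0,0],
    [0,0,0],
    [0,0,0],
    [0,0,0]
  ],
  "spin": [0,0,0,0,0,0]
}}

```text
time: 17.45
tool_pos: [0.6454, -0.067, 0.2902]
tool_rot: [3.141, 0.0, -0.014]
contact_force: [-0.3, -0.3, -1.0]
opening: 0.0248
grip_force: 40.0
```

>>> {"name": "arm_command", "arguments": {
  "xyz": [
    [0,0,2],
    [0,0,2],
    [0,0,2],
    [0,0,2],
    [0,0,2],
    [0,0,0],
    [0,0,0],
    [0,0,0],
    [0,0,0]
  ],
  "spin": [0,0,0,0,0,0,0,0,0]
}}

```text
time: 18.35
tool_pos: [0.6453, -0.067, 0.3]
tool_rot: [3.142, 0.0, -0.014]
contact_force: [2.2, -1.0, -6.4]
opening: 0.0253
grip_force: 40.0
```

The knob is lifted about 10 mm, with the spring pulling about 6 N as expected. Sliding one hole.

>>> {"name": "arm_command", "arguments": {
  "xyz": [
    [0,0,1],
    [0,2,0],
    [0,4,0],
    [0,4,0],
    [0,4,0],
    [0.5,4,0],
    [0,4,0],
    [0,4,0],
    [0,4,0],
    [0,4,0],
    [0,4,0],
    [0,2,0],
    [0,0,0],
    [0,0,0],
    [0,0,0]
  ],
  "spin": [0,0,0,0,0,0,0,0,0,0,0,0,0,0,0]
}}

```text
time: 19.85
tool_pos: [0.646, -0.0266, 0.3013]
tool_rot: [-3.141, -0.001, -0.014]
contact_force: [4.7, 3.1, -6.2]
opening: 0.0253
grip_force: 40.0
```

Run:
```python
from h import *
a=read_camera('scene')
cv2.imwrite('pics/k6.png',cv2.resize(a['img'][150:240,260:380],(800,600),interpolation=2)[:,:,::-1])
b=np.load('scene1.npy',allow_pickle=True).item()
for c in (b,a):
    P=cloud(c)*1000
    for lo,hi in ((98,-1),):
        m=(abs(P[...,2]-95)<3)&(P[...,1]>-130)&(P[...,1]<60)&(P[...,0]>640)&(P[...,0]<690); print(m.sum(),P[m].min(0),P[m].max(0))
print(observe()['contact_force'],observe()['tool_pos'])
```

```text
76 [640.78953587 -97.30371247  92.01051621] [671.15839475 -37.48469563  97.95475117]
85 [641.41686841 -55.76573428  92.02850777] [672.47370266   3.48753242  97.58972496]
[ 4.68375687  2.46473265 -6.6408212 ] [ 0.64597361 -0.0266564   0.30132933]
```

View pics/k6.png

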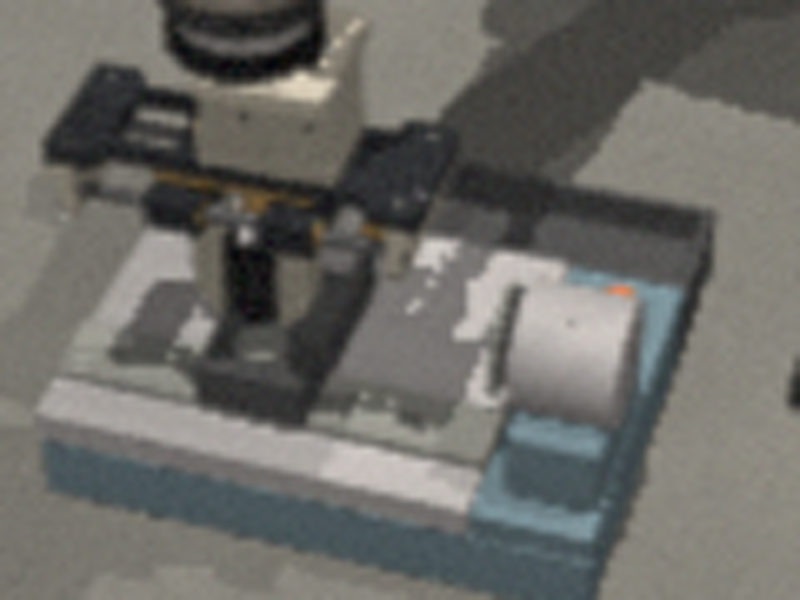

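The carriage (260,370) has moved about 40–41 mm, with the knob held at (250,290). Lowering the pin into the next hole.

>>> {"name": "arm_command", "arguments": {
  "xyz": [
    [0,0,-2],
    [0,0,-2],
    [0,0,-2],
    [0,0,-2],
    [0,0,-2],
    [0,0,-2],
    [0,0,-2],
    [0,0,0],
    [0,0,0],
    [0,0,0]
  ],
  "spin": [0,0,0,0,0,0,0,0,0,0]
}}

```text
time: 20.9
tool_pos: [0.646, -0.027, 0.2876]
tool_rot: [3.141, -0.001, -0.014]
contact_force: [3.2, 1.8, 2.2]
opening: 0.0253
grip_force: 40.0
```

>>> {"name": "arm_command", "arguments": {
  "xyz": [
    [0,0,-1],
    [0,0,-1],
    [0,0,-1],
    [0,0,-1],
    [0,0,-0.5],
    [0,0,0],
    [0,0,0],
    [0,0,0]
  ],
  "spin": [0,0,0,0,0,0,0,0]
}}

```text
time: 21.7
tool_pos: [0.6459, -0.027, 0.2842]
tool_rot: [3.141, -0.001, -0.014]
contact_force: [0.7, 1.7, 9.3]
opening: 0.0254
grip_force: 40.0
```

The stop is reached 6.0 mm below rest, with 9 N pressing. I'll check that it holds steady, then hand in.

>>> {"name": "arm_command", "arguments": {
  "xyz": [
    [0,0,-0.5],
    [0,0,0],
    [0,0,0],
    [0,0,0],
    [0,0,0],
    [0,0,0]
  ],
  "spin": [0,0,0,0,0,0]
}}

```text
time: 22.3
tool_pos: [0.6459, -0.027, 0.2841]
tool_rot: [3.141, -0.002, -0.014]
contact_force: [-0.1, 2.5, 12.7]
opening: 0.0255
grip_force: 40.0
```

Run:
```python
from h import *
o=observe(); print(o['tool_pos'],o['contact_force'],o['grip_force'])
print(hand_in())
```

```text
[ 0.64587421 -0.02698967  0.28408774] [-0.06626963  2.49791549 12.68172488] 40.002434849739075
the job is handed in; nothing more can be done
None
```

I handed the job in at about 22 s, with no verdict returned: all three offcuts are in the chip tray, the scraper stands on the bench, the carriage is one hole on, and the fingers hold the pin at its stop with about 12 N.

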